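Lock the card-holder post into the desk rail

TASK

Take the card-holder post out of its wooden block and lower its T-foot into the wide mouth of the metal desk rail. Slide it gently along the slot until you feel it come up against the stop hidden inside, then turn it a quarter turn so that the foot drops down home into the lock and the post stands upright and cannot turn or slide; let it go. Never force it against the rail, and leave the ink bottle, loupe and rubber stamp standing where they are.

Things in the scene. Friction and masses are not known exactly. Their poses are not given: they have to be found in the camera images.
- post: Card-holder post, loose, about 90 g, 69 mm tall, upright in the block's pocket. Origin: centre of the foot's underside; z up. From below: steel T-foot 34 (x) x 14 (y) x 8 mm with half-round ends; round shank, diameter 10 mm, to z = 28 (with a 14 mm ring at z = 26 to 29 mm); flat wooden grip. Foot and grip are parallel; a half turn makes no difference.
- grip (a point): Centre of the post's flat wooden grip, on its axis 45 mm above the foot's underside, same axes as the post. The grip is 36 (x) x 14 (y) mm, z = 28 to 62 mm over the foot's underside, topped to 69 mm by two jaws with a 3 mm card slit. Pinch it from above across its 14 mm.
- block: Fixed wooden parking block 72 (x) x 50 (y) x 14 mm. Origin: centre of its underside. Its open rectangular pocket, 38 x 18 mm and 8 mm deep, holds the post's foot (underside 6 mm over the desk; foot along the block's x, with play of 2 mm all round). Lift the post straight up 10 mm or more to clear it.
- rail: Aluminium T-slot rail with dark wooden cheeks, fixed on the desk: 190 mm long (x = -90 to +100 mm), 58 wide (y), 26 high. Origin: on the desk, under the slot's centre line; x runs along the slot from mouth to lock, z up. Inside is a channel 20 mm wide, its floor 9 mm over the desk, roofed by lips (z = 21 to 26 mm). The foot slides on the floor and cannot turn there.
- mouth (a point): Centre of the rail's mouth, at rail x = -60 mm, on the level of its top face (26 mm over the desk); same axes as the rail. The mouth is an opening 42 (x) x 20 (y) mm down to the channel floor 17 mm below; the foot goes in with its length along x.
- slot (a point): Start of the narrow slot, at rail x = -30 mm, on the top face; same axes as the rail. From here to the far end the slot between the lips is 13 mm wide (the shank is 10); it flares to 20 mm over the 10 mm on the mouth side.
- lock (a point): Middle of the stretch where the lock may be: rail x = +40 mm, top face level; rail axes. Hidden in the channel is a stop, set anew each time: when the foot's tip meets it the post's axis is anywhere from x = +20 to +61 mm. Only there (up to 2 mm short of touching) is the channel 40 mm wide, so that the foot can turn, either way.
- groove (a point): Middle of that stretch, at the level of the hidden cross groove's floor (4 mm over the desk, 5 mm below the channel floor); rail axes. The groove is 18 mm long in x, 40 in y, its centre line 17.5 mm short of the stop's face. Pressed lightly, the foot sinks in once within 10 degrees of square. Over 20 N on the stop or 40 N on the rail at all is forcing it.
- ink_bottle: Bystander: square glass ink bottle with a black cap, 46 x 46 x 60 mm, loose. Origin: centre of its underside.
- loupe: Bystander: black waisted loupe, 36 mm across, 38 mm tall, loose. Origin: centre of its underside.
- rubber_stamp: Bystander: rubber stamp with a pale turned handle on a dark 28 x 60 mm wooden foot, 63 mm tall, loose. Origin: centre of its underside.
Things that resemble listed ones, but are neither listed nor needed, are in the scene too. Leave any green or red look-alike of the post alone.

How it is judged (in metres and radians):
On the way, in this order (a step that is already met when the one before it is completed fails the run):
1. the foot is lowered into the mouth, its length along the slot (z of post in the frame of rail below 0.0125 m and x of post in the frame of rail between -0.075 and -0.045 m and angle between the x axis of post and the x axis of rail, either way round below 0.35 rad and y of post in the frame of rail between -0.004 and 0.004 m), for 0.1 s.
2. the post has been slid under the lips to the lock, its foot still along the slot (x of post in the frame of rail between 0.012 and 0.068 m and z of post in the frame of rail below 0.0145 m and angle between the x axis of post and the x axis of rail, either way round below 0.35 rad and y of post in the frame of rail between -0.004 and 0.004 m), for 0.1 s.
At the end, for the whole second after the job is handed in: The post stands upright (within 7 degrees) and still in the slot (within 4 mm of its centre line) at the lock, turned square to the slot (within 15 degrees), its foot down in the cross groove (underside less than 6.2 mm above the rail's underside), and released (x of post in the frame of rail between 0.012 and 0.068 m and z of post in the frame of rail below 0.0062 m and angle between the x axis of post and the y axis of rail, either way round below 0.26 rad and angle between post's own z axis and vertical below 0.12 rad and linear speed of post below 0.02 m/s and y of post in the frame of rail between -0.004 and 0.004 m); the robot touches nothing.
It fails at once if the post is forced against the rail (more than 40 N) (contact force between post and rail above 40 N).
It fails at once if the post is pushed hard against the hidden stop (more than 20 N) (contact force between post and lock_insert_c2 above 20 N).
It fails at once if the ink bottle is moved more than 15 mm or tipped (distance of ink_bottle from where it was at the start of the episode above 0.015 m or angle between ink_bottle's own z axis and vertical above 0.4 rad).
It fails at once if the loupe is moved more than 15 mm or tipped (distance of loupe from where it was at the start of the episode above 0.015 m or angle between loupe's own z axis and vertical above 0.4 rad).
It fails at once if the rubber stamp is moved more than 15 mm or tipped (distance of rubber_stamp from where it was at the start of the episode above 0.015 m or angle between rubber_stamp's own z axis and vertical above 0.4 rad).
It also fails if it takes over 67 s, if anything falls off the work surface, if the arm or the gripper's body presses on something with over 40 N, if the wrist force passes 120 N, or if a joint passes its speed limit or range.

ROBOT

A 7-joint arm with a two-finger parallel gripper is mounted at the origin on the work surface; the furniture and walls round the work are solid. World frame = base frame: x ahead of the robot, y to its left, z up, the work surface at z = 0. Lengths are in mm, angles in rad, forces in N, time in s.
With the tool pointing down it reaches from about 425 to 1025 mm from the base axis. Payload 3.6 kg.
Tool frame: the origin (TCP) lies on the mounting face of the last link; the fingertips stand 173 mm ahead of it and the grasp point (between the pads) lies 155 mm ahead of it; z points along the fingers, y is the line along which they close (so a half turn about z gives the same grasp; the last joint's range is limited). The gripper opens to 85 mm and grips with 20 to 120 N. Pads are 22 mm wide; open, the fingers measure 114 mm over their backs; the gripper's body (76 mm by 85 mm) begins 54 mm behind the grasp point. The pads swing forward as they close: fully open they stand 13 mm farther back than shut.
Start: joints at [1.028, 0.591, 0.048, 1.609, -0.033, 0.943, -0.034], TCP at [315.225, -652.888, 404.702] pointing down, gripper open.
Joint ranges: [-2.69, 2.69], [-0.47, 2.24], [-1.27, 1.36], [0.19, 2.51], [-1.53, 4.68], [0.08, 2.07], [-3.09, 3.09]. Speed limits (rad/s): [2.57, 2.57, 3.14, 3.14, 3.14, 3.14, 3.14].

INTERFACE

Orientations are given as a unit quaternion [w, x, y, z].
In Python, from workcell import robot gives the robot as it stands.
- The arm moves only by the tool step_arm, never from a script. Its argument "motion" is a list of rows, each a list of 7 numbers: the turn, a rotation vector about the tool's x, y, z in degrees, then the shift along the tool's x, y, z in mm, then the opening, from -1 (shut) to 1 (fully open). In form: [[wx, wy, wz, x, y, z, jaw], ...]. A call has 1 to 12 rows; each row is the pose to reach, as a shift and turn from the pose commanded when the call began, along the tool's axes at that moment; what a row does not reach only later rows make up. A row lasts 1/10 s, in which the tool goes at most 50 mm and 8.59 degrees, less where a joint would pass 70% of its speed; a pose out of reach is approached as far as the arm can. A call with a gripper value outside its range is refused whole. The fingers move at their own pace and stop on an object; the grip force is fixed at half the most. Time passes only in rows, so rows that repeat a pose let the fingers close. It gives the time, the measured TCP pose, the force, the opening and the grip force at its end, in the units of the state.
- robot.state(): the state, without advancing time (a new reading comes with each control period).
- robot.capture(name): name is "scene" or "top"; returns the picture (400x640x3 uint8, blue, green, red); there is no depth.
- robot.camera_model(name): a dict with "fx", "fy", "cx", "cy" (pixels), "extrinsics" (4x4, takes a point from world to camera coordinates). Camera axes: x right, y up, looking along -z (the intrinsics and any distortion apply to the point x, -y, -z); pixel columns grow to the right and rows downward; lengths in mm; the calibration is good to about 2 mm. A picture is of the moment at which its call begins. camera_model takes no time and is no camera call.
- robot.close_job(): hands the job in; it is judged then, once.
Trained networks look in the newest picture that a camera, given by its name, has taken for a name from the list of things; names that differ only in an ending like _2 or _b are one class to them, and where a whole thing is asked for, a point or a joint stands for the part that bears it (a point fixed in the world has none). Each returns a list of dicts, best first, with "conf" (0 to 1); they miss things now and then, are a little off and sometimes report something else, mostly with a low value. They report only what shows in the picture. A call takes as long as a camera call. They do not tell look-alikes from the thing itself.
- robot.recognise(thing, camera): "rect" ([left, top, right, bottom] in pixels, round what is visible of it).
The state is a dict: "clock": time; "qpos": joint angles; "dq": joint speeds; "tau": joint torques, N m; "position": TCP position; "ee_rot": TCP orientation; "contact_force": force on the tool from outside, world axes, zero at the start; "ft_torque": the same for the moment, N m; "opening": finger opening in mm; "grip_force": force on a finger pad.
Only numpy, scipy, OpenCV 4.12 (cv2) and the standard library are available. Lean on these libraries where they do the work, as an engineer would, in place of code of your own. Each camera call takes 0.05 s, during which the arm holds its last target. There are 200 camera calls.

## Working session

There is one attempt and no reset: what is moved stays moved. The work goes in short steps, Python scripts to look and compute and a tool call to move; the robot and the scene stay as the last step left them, time stands still between calls to the robot, and variables do not carry over. Pictures are saved under pics/ and viewed, at most 10 in all, crops included, and the job is handed in when it is done.

Besides the shell and the picture viewer there is one more tool, called after "Call:" as name(argument=value, ...) on one line, values as JSON. step_arm: Moves the arm, as the interface text tells. Its arguments: {"type":"object","properties":{"motion":{"type":"array"}},"required":["motion"]}

```bash
mkdir -p pics; python3 - <<'E'
from workcell import robot
import cv2,json
for n in("scene","top"):
    im=robot.capture(n); cv2.imwrite(f"pics/{n}0.png",im)
    m=robot.camera_model(n); print(n,m)
    for t in("post","block","rail","ink_bottle","loupe","rubber_stamp"):
        print(t,[(([round(v) for v in d["rect"]]),round(d["conf"],2)) for d in robot.recognise(t,n)])
print(robot.state())
E
```

```text
scene {'fx': 490.2506182203832, 'fy': 490.2506182203832, 'cx': 320.4191531983995, 'cy': 201.2222126613861, 'extrinsics': array([[-7.97332385e-01, -6.03501195e-01,  6.88290943e-03,
         3.59851470e+02],
       [ 4.08156330e-01, -5.30775989e-01,  7.42755182e-01,
        -3.90208399e+02],
       [-4.44600357e-01,  5.95032064e-01,  6.69527719e-01,
        -7.43488159e+02],
       [ 0.00000000e+00,  0.00000000e+00,  0.00000000e+00,
         1.00000000e+00]])}
post [([393, 195, 410, 222], 0.81), ([390, 162, 401, 189], 0.78), ([363, 169, 381, 202], 0.74), ([351, 150, 370, 174], 0.73)]
block [([351, 184, 391, 210], 0.86)]
rail [([254, 237, 350, 302], 0.65)]
ink_bottle [([198, 217, 225, 252], 0.57)]
loupe [([198, 217, 224, 252], 0.74), ([306, 183, 321, 205], 0.73), ([315, 309, 350, 346], 0.52)]
rubber_stamp [([312, 310, 352, 345], 0.59)]
top {'fx': 393.18805150635063, 'fy': 393.18805150635063, 'cx': 324.56551594543305, 'cy': 202.69144989531054, 'extrinsics': array([[ 2.25822751e-02, -9.99502474e-01, -2.20192259e-02,
        -1.62824732e+02],
       [ 9.91685719e-01,  1.96038358e-02,  1.27
[... 539 characters left out ...]
': 0.7, 'qpos': array([ 1.02745351,  0.59115444,  0.04838636,  1.60843445, -0.03332931,
        0.94272767, -0.03370408]), 'dq': array([ 0.00023479, -0.00154707, -0.0006283 ,  0.00038127,  0.00033356,
       -0.00087356, -0.00065427]), 'tau': array([-1.53962421e-03, -5.48447227e+01,  1.54543709e+00, -1.98486507e+01,
        9.36961354e-03,  1.48355495e-03, -1.17815720e-06]), 'position': array([ 315.27431833, -652.88392963,  404.75960934]), 'ee_rot': array([3.83652548e-05, 9.74808870e-01, 2.23041848e-01, 1.49733495e-05]), 'contact_force': array([ 0.90017121,  0.74210373, -0.4626051 ]), 'ft_torque': array([ 0.00739468,  0.01700864, -0.03160545]), 'grip_force': 0.0, 'opening': 85.4402877908951}
```

```bash
python3 - <<'E'
import cv2,numpy as np
s=cv2.imread("pics/scene0.png");t=cv2.imread("pics/top0.png")
cv2.imwrite("pics/a.png",cv2.resize(s[140:360,180:430],None,fx=3,fy=2.7,interpolation=cv2.INTER_CUBIC)[:600,:800])
cv2.imwrite("pics/b.png",cv2.resize(t[110:300,220:460],None,fx=3.3,fy=3.15,interpolation=cv2.INTER_CUBIC)[:600,:800])
E
```

```text
(no output)
```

View pics/a.png

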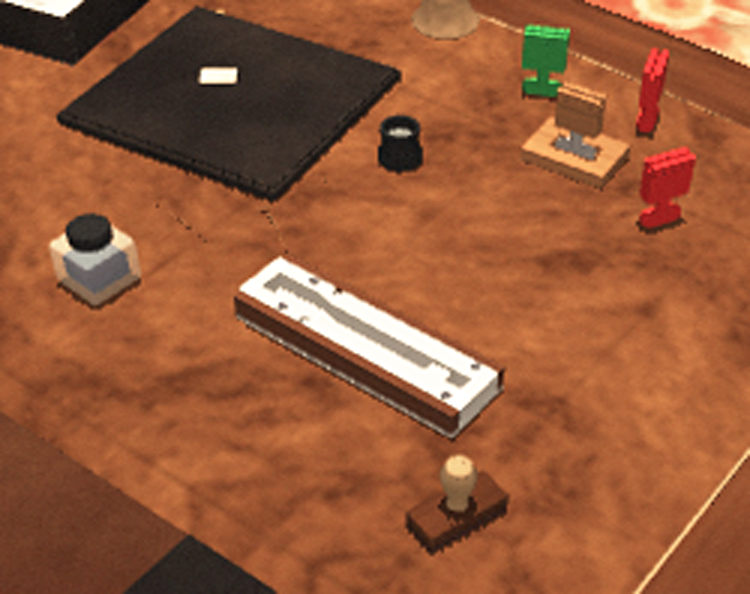

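View pics/b.png

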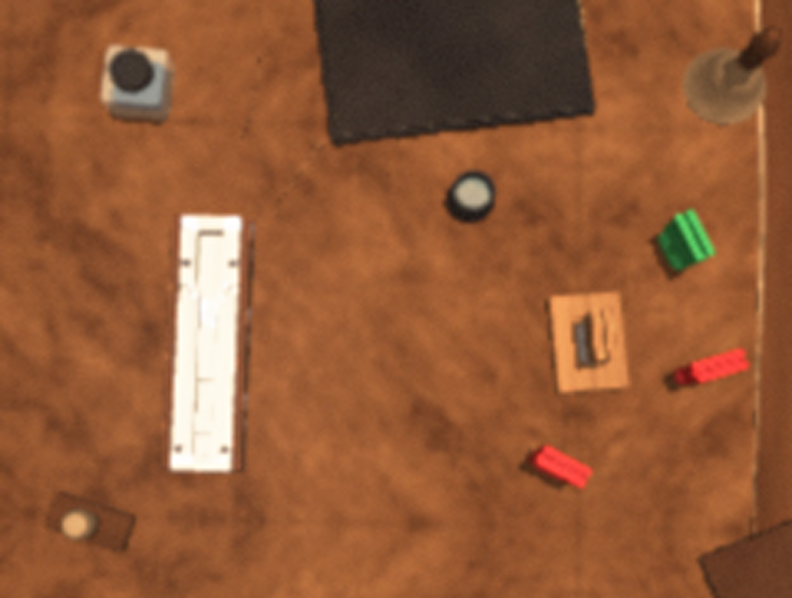

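The post is the wooden one standing in the block (top ≈ (400,216), scene ≈ (372,185)). The green post at (420–437,179–195) and the two red ones are look-alikes. The rail's mouth is at its upper end in the top view, so rail +x points roughly along world −x.

```bash
cat > h.py <<'E'
import numpy as np,cv2
from workcell import robot
M={n:robot.camera_model(n) for n in("scene","top")}
def proj(n,P):
    m=M[n];E=m["extrinsics"];c=np.atleast_2d(P)@E[:3,:3].T+E[:3,3]
    return np.c_[m["cx"]+m["fx"]*c[:,0]/-c[:,2], m["cy"]-m["fy"]*c[:,1]/-c[:,2]]
def ray(n,uv,z):
    m=M[n];E=m["extrinsics"];R=E[:3,:3];o=-R.T@E[:3,3]
    uv=np.atleast_2d(uv);d=np.c_[(uv[:,0]-m["cx"])/m["fx"],-(uv[:,1]-m["cy"])/m["fy"],-np.ones(len(uv))]@R
    return o+d*((z-o[2])/d[:,2])[:,None]
E
python3 - <<'E'
from h import *
for n,win in(("top",(170,170,310,270)),("scene",(245,225,360,310))):
    im=cv2.imread(f"pics/{n}0.png");x0,y0,x1,y1=win
    g=im[y0:y1,x0:x1].min(2)
    g=cv2.resize(g,None,fx=8,fy=8,interpolation=cv2.INTER_CUBIC)
    k=cv2.morphologyEx((g>120).astype(np.uint8),cv2.MORPH_CLOSE,np.ones((41,41)))
    c=max(cv2.findContours(k,0,2)[0],key=cv2.contourArea)
    uv=(c[:,0]+.5)/8-.5+[x0,y0]
    W=ray(n,uv,26)[:,:2].astype(np.float32)
    print(n,"rail",cv2.minAreaRect(W))
def panel(n,c,w,h,s):
    im=cv2.imread(f"pics/{n}0.png");return cv2.resize(im[c[1]-h//2:c[1]+h//2,c[0]-w//2:c[0]+w//2],None,fx=s,fy=s,interpolation=cv2.INTER_CUBIC)
a=panel("top",(399,218),50,50,6);b=panel("scene",(370,185),50,50,6)
c=panel("top",(282,220),100,100,3);
d=panel("scene",(302,270),100,80,5);d2=panel("top",(282,220),60,100,5)
o=np.zeros((600,800,3),np.uint8);o[:300,:300]=a;o[300:,:300]=b;o[:400,300:800]=d
cv2.imwrite("pics/c.png",o)
E
```

```text
top rail ((537.17822265625, -50.54831314086914), (45.89073181152344, 194.23765563964844), 89.810546875)
scene rail ((535.6580200195312, -51.58729934692383), (55.18860626220703, 204.8273162841797), 86.5369873046875)
```

View pics/c.png

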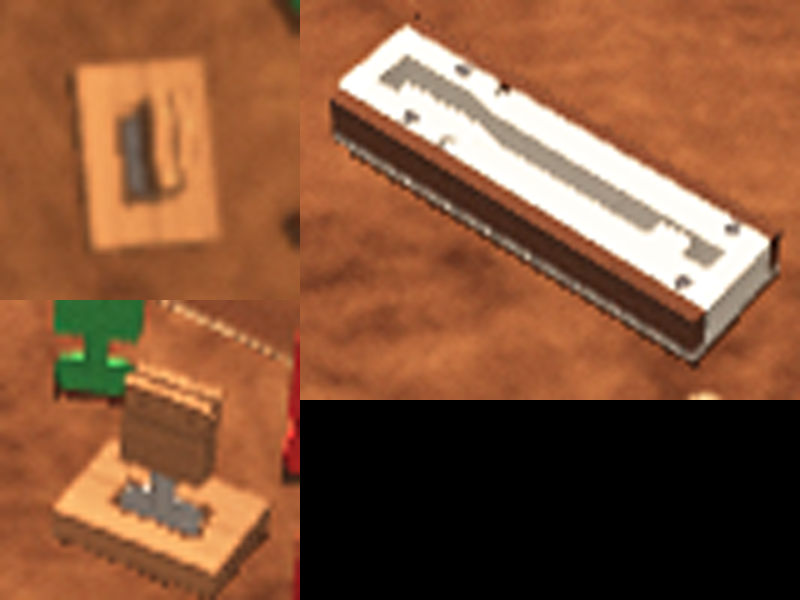

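```bash
python3 - <<'E'
from h import *
def rep(n,uv,z):
    W=ray(n,np.array(uv,float),z)[:,:2];
    print(n,W.mean(0).round(1),"edges",[(round(float(np.hypot(*d)),1),round(float(np.degrees(np.arctan2(d[1],d[0]))),1)) for d in np.roll(W,-1,0)-W])
o=-.4
rep("scene",[(273+o,235+o),(259.6+o,248+o),(332.4+o,291.6+o),(347.6+o,277.6+o)],26)
b=lambda p:[(x/6+374+o,y/6+193+o) for x,y in p]
rep("top",b([(78,65),(203,57),(218,237),(92,250)]),14)
c=lambda p:[(x/6+345+o,(y-300)/6+160+o) for x,y in p]
rep("scene",c([(115,445),(270,508),(213,578),(53,508)]),14)
rep("scene",c([(130,370),(217,398),(212,412),(125,383)]),75)
rep("top",b([(150,98),(172,92),(182,185),(162,193)]),75)
# top: rail white rows
im=cv2.imread("pics/top0.png")
g=cv2.resize(im[170:270,250:310].min(2),None,fx=8,fy=8,interpolation=cv2.INTER_CUBIC)
k=cv2.morphologyEx((g>120).astype(np.uint8),cv2.MORPH_CLOSE,np.ones((41,41)))
c=max(cv2.findContours(k,0,2)[0],key=cv2.contourArea);uv=(c[:,0]+.5)/8-.5+[250,170]
W=ray("top",uv,26)[:,:2].astype(np.float32);B=cv2.boxPoints(cv2.minAreaRect(W));print(B)
E
```

```text
scene [539.8 -52.1] edges [(45.6, 93.4), (187.6, -179.7), (46.1, -94.5), (194.0, 0.5)]
top [ 544.1 -326.6] edges [(49.9, -85.2), (71.9, -175.5), (50.0, 97.1), (73.9, 4.4)]
scene [ 545.4 -326.8] edges [(70.7, -175.9), (49.1, 94.5), (72.6, 3.0), (47.8, -87.7)]
scene [ 546.1 -325.4] edges [(36.3, -170.6), (8.9, 109.6), (36.4, 8.7), (8.4, -70.1)]
top [ 542.3 -323.7] edges [(8.5, -73.5), (34.8, -174.1), (8.0, 112.9), (35.6, 7.1)]
[[439.98407  -73.172424]
 [634.22064  -73.81468 ]
 [634.3724   -27.924202]
 [440.1358   -27.281944]]
```

The crop confirms it: wooden grip, steel foot in the block's pocket, at about (545, −325) with yaw ~6°. The rail origin is about (543.5, −51), with its x along world −x. I'm moving above the post with the jaw half open.

Call:
step_arm(motion=[[0, 0, 8, 50, -28, 15, -0.1], [0, 0, 16, 100, -56, 30, -0.1], [0, 0, 20, 145, -81, 45, -0.1], [0, 0, 20, 190, -107, 60, -0.1], [0, 0, 20, 235, -132, 75, -0.1], [0, 0, 20, 280, -157, 90, -0.1], [0, 0, 20, 320, -180, 100, -0.1], [0, 0, 20, 349, -195.6, 105, -0.1], [0, 0, 20, 349, -195.6, 105, -0.1], [0, 0, 20, 349, -195.6, 105, -0.1], [0, 0, 20, 349, -195.6, 105, -0.1]])

```text
clock: 1.8
position: [543.7, -326.5, 300.0]
ee_rot: [0.001, 0.999, 0.05, -0.0]
contact_force: [0.3, -1.5, -0.1]
opening: 38.3
grip_force: 0.0
```

```bash
cat >> h.py <<'E'
def to(x,y,z,yaw):
    s=robot.state();w,a,b,c=s["ee_rot"];t=2*np.degrees(np.arctan2(b,a));p=s["position"]
    d=np.array([x,y,z])-p;r=np.radians(t);X=np.array([np.cos(r),np.sin(r)]);Y=np.array([X[1],-X[0]])
    print("pos",p.round(1),"yaw",round(t,1),"op",round(s["opening"],1),"F",s["contact_force"].round(1),"-> wz %.1f x %.1f y %.1f z %.1f"%((t-yaw+90)%180-90,d[:2]@X,d[:2]@Y,-d[2]),"t",round(s["clock"],1))
E
python3 - <<'E'
from h import *
to(544.5,-325.3,212,6)
for n in("top","scene"):
    im=robot.capture(n);cv2.imwrite(f"pics/{n}1.png",im)
a=cv2.imread("pics/top1.png")[170:270,350:450];b=cv2.imread("pics/scene1.png")[110:230,320:440]
o=np.zeros((400,800,3),np.uint8);o[:,:400]=cv2.resize(a,(400,400));o[:,400:]=cv2.resize(b,(400,400));cv2.imwrite("pics/d.png",o)
print(robot.state()["qpos"].round(2)); print(ray("top",[(428,229),(424,227)],0))
E
```

```text
pos [ 543.7 -326.5  300. ] yaw 5.7 op 38.3 F [ 0.3 -1.5 -0.1] -> wz -0.3 x 0.9 y -1.1 z 88.0 t 1.8
[ 0.38  0.61  0.13  1.9  -0.12  0.64 -0.89]
[[ 520.02854218 -400.32184585    0.        ]
 [ 524.64477572 -390.78943356    0.        ]]
```

View pics/d.png

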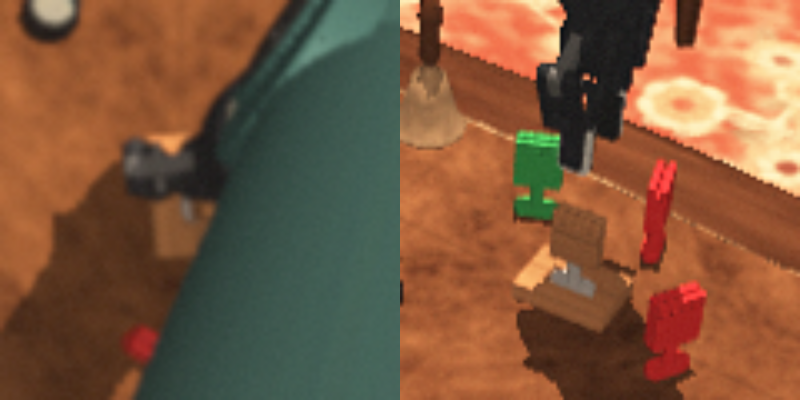

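The gripper is over the wooden post in both views, and the red post is clear of the fingers. I'm descending and gripping.

Call:
step_arm(motion=[[0, 0, 0, 0.8, -1, 25, -0.1], [0, 0, 0, 0.8, -1, 50, -0.1], [0, 0, 0, 0.8, -1, 70, -0.1], [0, 0, 0, 0.8, -1, 82, -0.1], [0, 0, 0, 0.8, -1, 88, -0.1], [0, 0, 0, 0.8, -1, 88, -0.1], [0, 0, 0, 0.8, -1, 88, -0.5], [0, 0, 0, 0.8, -1, 88, -1], [0, 0, 0, 0.8, -1, 88, -1], [0, 0, 0, 0.8, -1, 88, -1], [0, 0, 0, 0.8, -1, 88, -1], [0, 0, 0, 0.8, -1, 88, -1]])

```text
clock: 3.1
position: [545.6, -324.6, 212.7]
ee_rot: [0.001, 0.999, 0.05, 0.001]
contact_force: [-0.1, -0.5, 5.8]
opening: 13.3
grip_force: 60.3
```

```bash
python3 -c "
from h import *
to(544.5,-325.3,250,0);print(robot.state()['grip_force'])"
```

```text
pos [ 545.6 -324.6  212.7] yaw 5.8 op 13.3 F [-0.1 -0.5  5.8] -> wz 5.8 x -1.2 y 0.6 z -37.3 t 3.1
60.309555530548096
```

Call:
step_arm(motion=[[0, 0, 0, 0, 0, -8, -1], [0, 0, 0, 0, 0, -20, -1], [0, 0, 0, 0, 0, -40, -1], [0, 0, 0, 0, 0, -60, -1], [0, 0, 0, 0, 0, -70, -1], [0, 0, 0, 0, 0, -70, -1], [0, 0, 0, 0, 0, -70, -1]])

```text
clock: 3.8
position: [544.9, -323.3, 281.5]
ee_rot: [-0.0, 0.999, 0.051, -0.0]
contact_force: [0.3, 0.0, -1.4]
opening: 13.4
grip_force: 59.6
```

```bash
python3 -c "
from h import *
to(603.5,-51.3,282,0)
print(robot.state()['grip_force'],ray('top',[(363,170),(261,136),(248,275)],40))"
```

```text
pos [ 544.9 -323.3  281.5] yaw 5.8 op 13.4 F [ 0.3  0.  -1.4] -> wz 5.8 x 85.8 y -264.7 z -0.5 t 3.8
59.5966762304306 [[ 653.39490642 -239.77117465   40.        ]
 [ 732.20078672    5.43369407   40.        ]
 [ 403.0552511    21.17358964   40.        ]]
```

Call:
step_arm(motion=[[0, 0, 2, 10, -33, 0, -1], [0, 0, 4, 22, -70, 0, -1], [0, 0, 5.8, 36, -112, 0, -1], [0, 0, 5.8, 50, -154, 0, -1], [0, 0, 5.8, 63, -196, 0, -1], [0, 0, 5.8, 75, -232, 0, -1], [0, 0, 5.8, 83, -255, 0, -1], [0, 0, 5.8, 85.8, -264.7, 0, -1], [0, 0, 5.8, 85.8, -264.7, 0, -1], [0, 0, 5.8, 85.8, -264.7, 0, -1]])

```text
clock: 4.8
position: [603.3, -53.7, 281.2]
ee_rot: [0.001, 1.0, -0.001, -0.001]
contact_force: [-0.3, -0.2, -0.9]
opening: 13.8
grip_force: 59.6
```

```bash
python3 - <<'E'
from h import *
to(603.5,-51.3,242,0)
for n in("top","scene"):
    im=robot.capture(n);cv2.imwrite(f"pics/{n}2.png",im)
a=cv2.imread("pics/top2.png")[170:270,235:335];b=cv2.imread("pics/scene2.png")[180:300,245:365]
o=np.zeros((480,800,3),np.uint8);o[:320,:320]=cv2.resize(a,(320,320));o[:,320:]=cv2.resize(b,(480,480),interpolation=cv2.INTER_CUBIC);cv2.imwrite("pics/e.png",o)
E
```

```text
pos [603.3 -53.7 281.2] yaw -0.1 op 13.8 F [-0.3 -0.2 -0.9] -> wz -0.1 x 0.2 y -2.4 z 39.2 t 4.8
```

View pics/e.png

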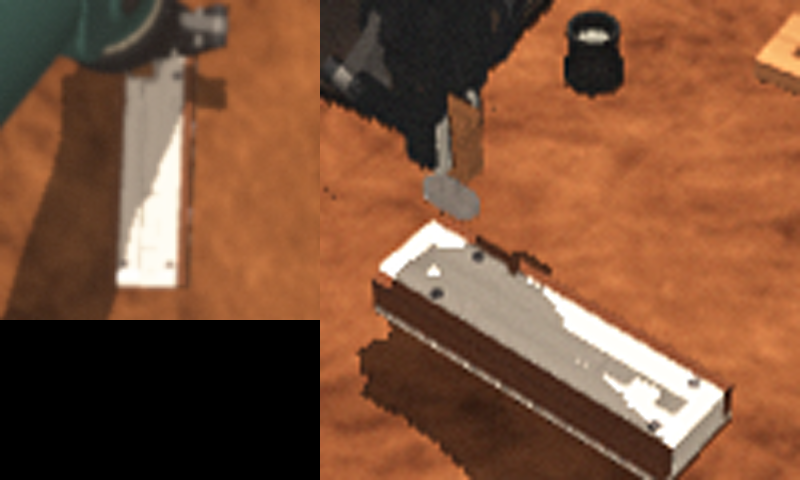

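The scene view shows the foot hanging free at pixels (271–285, 223–235). I'm comparing this with the projected foot outline to correct the aim.

```bash
python3 - <<'E'
from h import *
th=np.linspace(0,2*np.pi,60)
def foot(x,y,z,yaw=0):
    P=[]
    for h in(0,8):
        for t in th:
            ex=10*np.sign(np.cos(t))+7*np.cos(t);P.append((x+ex,y+7*np.sin(t),z+h))
    return np.array(P)
u=proj("scene",foot(603.3,-53.7,281.2-206.5));print("pred",u.min(0),u.max(0))
im=cv2.imread("pics/scene2.png")[210:245,262:295]
big=cv2.resize(im,None,fx=8,fy=8,interpolation=cv2.INTER_CUBIC)
hsv=cv2.cvtColor(big,cv2.COLOR_BGR2HSV);m=((hsv[...,1]<60)&(hsv[...,2]>80)&(hsv[...,2]<200)).astype(np.uint8)
n,l,s,c=cv2.connectedComponentsWithStats(m)
for i in range(1,n):
    if s[i,4]>800:print(s[i][:2]/8+[262,210]-.44,(s[i][:2]+s[i][2:4])/8+[262,210]-.44,s[i,4]/64)
# sensitivities
for d in((5,0,0),(0,5,0),(0,0,5)):
    v=proj("scene",np.array([603.3,-53.7,78])+d)-proj("scene",[603.3,-53.7,78]);print(d,v)
# row extents
for r in range(0,big.shape[0],8):
    q=np.where(m[r])[0]; 
    if len(q):print(r/8+210,q.min()/8+262,q.max()/8+262)
cv2.polylines(big,[np.int32((u[:60]-[262,210]+.5)*8)],1,(0,0,255));cv2.polylines(big,[np.int32((u[60:]-[262,210]+.5)*8)],1,(0,255,0))
cv2.imwrite("pics/f.png",cv2.resize(big,None,fx=2,fy=2))
E
```

```text
pred [269.45663458 223.46409414] [284.10602122 235.47433925]
[270.685 209.56 ] [284.185 234.06 ] 135.265625
[268.56 240.56] [287.56 244.56] 41.1875
(5, 0, 0) [[-1.86930891 -1.07051118]]
(0, 5, 0) [[-1.62790989  1.40186509]]
(0, 0, 5) [[-0.13074228 -1.74623261]]
210.0 275.375 276.75
211.0 274.5 276.75
212.0 273.875 276.875
213.0 273.875 277.0
214.0 273.875 277.25
215.0 274.0 277.25
216.0 273.875 277.125
217.0 274.0 277.375
218.0 274.375 277.5
219.0 274.375 277.5
220.0 274.5 277.625
221.0 274.5 277.625
222.0 273.75 277.125
223.0 274.125 276.375
224.0 273.875 276.5
225.0 271.5 278.375
226.0 271.25 279.625
227.0 271.25 281.25
228.0 271.25 282.375
229.0 271.25 283.625
230.0 272.875 284.375
231.0 274.125 284.5
232.0 275.75 284.5
233.0 277.875 284.125
234.0 279.25 282.625
241.0 281.375 281.375
242.0 272.25 283.75
243.0 271.25 285.25
244.0 269.5 286.875
```

View pics/f.png

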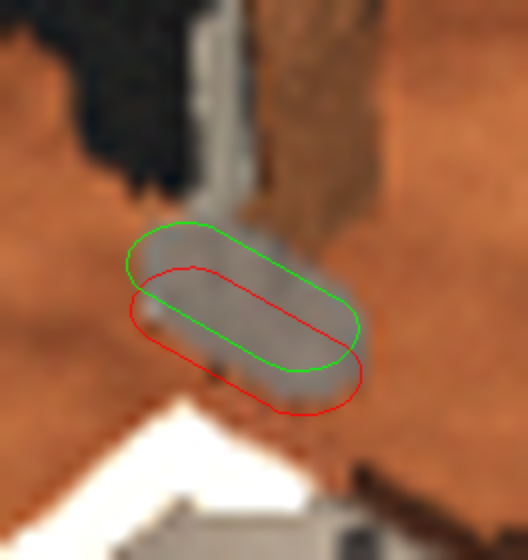

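The foot sits about 1–2 mm off the TCP's axis. Measured relative to the rail in the same camera, it needs roughly +1.5 mm in x and +3 mm in y. I'm correcting and lowering to just above the mouth.

Call:
step_arm(motion=[[0, 0, 0, 1, -3, 12, -1], [0, 0, 0, 1, -3, 25, -1], [0, 0, 0, 1, -3, 36, -1], [0, 0, 0, 1, -3, 42, -1], [0, 0, 0, 1, -3, 42, -1], [0, 0, 0, 1, -3, 42, -1], [0, 0, 0, 1, -3, 42, -1]])

```text
clock: 5.6
position: [605.2, -49.0, 240.0]
ee_rot: [0.0, 1.0, -0.0, 0.0]
contact_force: [0.5, -0.1, -1.6]
opening: 13.2
grip_force: 59.5
```

```bash
python3 - <<'E'
from h import *
to(604.3,-50.6,216,0)
im=robot.capture("scene");cv2.imwrite("pics/scene3.png",im)
b=im[225:275,250:316]
cv2.imwrite("pics/g.png",cv2.resize(b,None,fx=11,fy=11,interpolation=cv2.INTER_CUBIC))
E
```

```text
pos [605.2 -49.  240. ] yaw -0.0 op 13.2 F [ 0.5 -0.1 -1.6] -> wz -0.0 x -0.9 y 1.6 z 24.0 t 5.6
```

View pics/g.png

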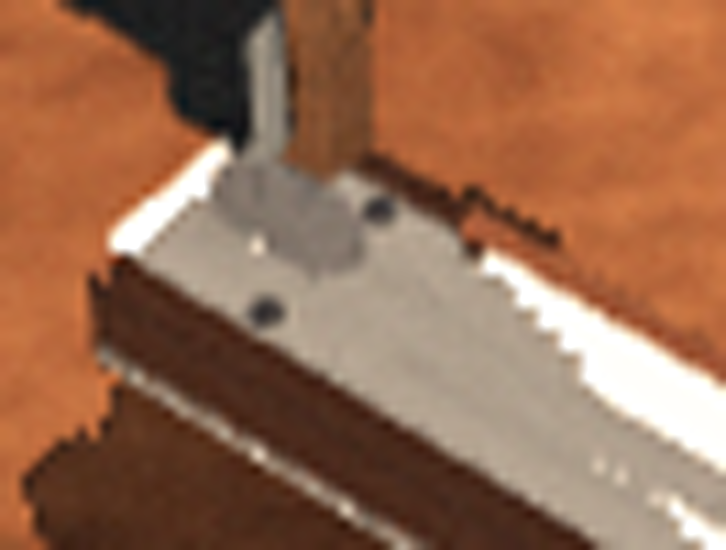

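```bash
python3 - <<'E'
from h import *
th=np.linspace(0,2*np.pi,60)
def foot(x,y,z):
    return np.array([(x+10*np.sign(np.cos(t))+7*np.cos(t),y+7*np.sin(t),z+h) for h in(0,8) for t in th])
u=proj("scene",foot(605,-49,33.3));print("pred",u.min(0).round(1),u.max(0).round(1))
c=lambda x,y:(x/11+250-.45,y/11+225-.45)
print("obs",c(215,160),c(362,272))
s=ray("scene",[c(380,210),c(265,312)],26);print("screws",s,s.mean(0))
# end screws + mid from panel c.png, and top view screws
d=lambda x,y:((x-300)/5+252-.4,y/5+230-.4)
s=ray("scene",[d(462,69),d(410,118),d(733,229),d(683,282)],26);print(s)
t=lambda x,y:(x/3.3+220-.35,y/3.15+110-.35)
print(ray("top",[t(186,263),t(233,263),t(178,449),t(225,450)],26))
for k in range(3):
    robot.recognise("loupe","scene");to(605,-49,216,0)
E
```

```text
pred [268.6 238.5] [282.9 250.4]
obs (269.0954545454546, 239.09545454545454) (282.4590909090909, 249.27727272727273)
screws [[599.8330015  -68.99398582  26.        ]
 [600.06504152 -35.87011897  26.        ]] [599.94902151 -52.43205239  26.        ]
[[600.44094014 -69.40059061  26.        ]
 [599.60981994 -35.22155286  26.        ]
 [459.35966248 -68.69206983  26.        ]
 [459.45829708 -35.47869788  26.        ]]
[[596.33778867 -33.92010655  26.        ]
 [596.99336823 -68.02452809  26.        ]
 [456.28977456 -33.58836787  26.        ]
 [456.30661139 -67.07534713  26.        ]]
pos [605.2 -48.9 240.2] yaw -0.0 op 13.3 F [ 0.2 -0.4 -1.1] -> wz -0.0 x -0.2 y 0.1 z 24.2 t 5.7
pos [605.1 -48.9 240.2] yaw -0.0 op 12.9 F [-0.1 -0.3 -1.7] -> wz -0.0 x -0.1 y 0.1 z 24.2 t 5.8
pos [605.  -48.9 240.2] yaw -0.0 op 13.0 F [-1.2 -0.6 -0.9] -> wz -0.0 x -0.0 y 0.1 z 24.2 t 5.8
```

Call:
step_arm(motion=[[0, 0, 0, -0.5, 1.4, 0, -1], [0, 0, 0, -0.5, 2.8, 0, -1], [0, 0, 0, -0.5, 2.8, 2, -1], [0, 0, 0, -0.5, 2.8, 5, -1], [0, 0, 0, -0.5, 2.8, 7.5, -1], [0, 0, 0, -0.5, 2.8, 9, -1], [0, 0, 0, -0.5, 2.8, 10, -1], [0, 0, 0, -0.5, 2.8, 11, -1], [0, 0, 0, -0.5, 2.8, 12, -1], [0, 0, 0, -0.5, 2.8, 12, -1]])

```text
clock: 6.8
position: [604.4, -51.7, 227.6]
ee_rot: [-0.0, 1.0, -0.0, -0.0]
contact_force: [0.1, 0.0, -0.3]
opening: 13.4
grip_force: 59.5
```

Call:
step_arm(motion=[[0, 0, 0, 0, 0, 1.5, -1], [0, 0, 0, 0, 0, 3, -1], [0, 0, 0, 0, 0, 4.5, -1], [0, 0, 0, 0, 0, 6, -1], [0, 0, 0, 0, 0, 7.5, -1], [0, 0, 0, 0, 0, 9, -1], [0, 0, 0, 0, 0, 10, -1], [0, 0, 0, 0, 0, 10.5, -1], [0, 0, 0, 0, 0, 10.5, -1], [0, 0, 0, 0, 0, 10.5, -1]])

```text
clock: 7.8
position: [604.4, -51.7, 217.2]
ee_rot: [0.0, 1.0, -0.0, 0.0]
contact_force: [0.3, 0.8, -0.9]
opening: 13.0
grip_force: 59.5
```

Call:
step_arm(motion=[[0, 0, 0, 0, 0, 0.5, -1], [0, 0, 0, 0, 0, 1, -1], [0, 0, 0, 0, 0, 1, -1]])

```text
clock: 8.1
position: [604.4, -51.7, 216.1]
ee_rot: [0.0, 1.0, -0.0, -0.0]
contact_force: [0.3, 0.9, -1.8]
opening: 13.5
grip_force: 59.5
```

Call:
step_arm(motion=[[0, 0, 0, 0, 0, 0.5, -1], [0, 0, 0, 0, 0, 0.5, -1]])

```text
clock: 8.3
position: [604.4, -51.7, 215.7]
ee_rot: [-0.0, 1.0, -0.0, 0.0]
contact_force: [-0.2, -0.5, -1.1]
opening: 13.6
grip_force: 59.8
```

Call:
step_arm(motion=[[0, 0, 0, 0, 0, 0.4, -1], [0, 0, 0, 0, 0, 0.4, -1]])

```text
clock: 8.5
position: [604.4, -51.8, 215.7]
ee_rot: [-0.0, 1.0, -0.0, 0.0]
contact_force: [-0.3, 0.5, 3.5]
opening: 13.0
grip_force: 60.3
```

The foot is on the channel floor (TCP z 215.7). I'm lifting 0.8 mm and sliding toward the slot.

Call:
step_arm(motion=[[0, 0, 0, 0, 0, -0.8, -1], [0, 0, 0, -3, 0, -0.8, -1], [0, 0, 0, -6, 0, -0.8, -1], [0, 0, 0, -9, 0, -0.8, -1], [0, 0, 0, -12, 0, -0.8, -1], [0, 0, 0, -15, 0, -0.8, -1], [0, 0, 0, -18, 0, -0.8, -1], [0, 0, 0, -21, 0, -0.8, -1], [0, 0, 0, -24, 0, -0.8, -1], [0, 0, 0, -27, 0, -0.8, -1], [0, 0, 0, -27, 0, -0.8, -1]])

```text
clock: 9.6
position: [576.8, -51.8, 216.1]
ee_rot: [-0.0, 1.0, -0.0, -0.0]
contact_force: [0.1, 0.0, -0.5]
opening: 13.1
grip_force: 59.7
```

Call:
step_arm(motion=[[0, 0, 0, -2, 0, 0, -1], [0, 0, 0, -4, 0, 0, -1], [0, 0, 0, -6, 0, 0, -1], [0, 0, 0, -8, 0, 0, -1], [0, 0, 0, -10, 0, 0, -1], [0, 0, 0, -12, 0, 0, -1], [0, 0, 0, -12, 0, 0, -1]])

```text
clock: 10.3
position: [565.0, -51.7, 216.1]
ee_rot: [-0.0, 1.0, -0.0, -0.0]
contact_force: [0.1, -0.5, -1.5]
opening: 13.4
grip_force: 59.7
```

Call:
step_arm(motion=[[0, 0, 0, -4, 0, 0, -1], [0, 0, 0, -8, 0, 0, -1], [0, 0, 0, -12, 0, 0, -1], [0, 0, 0, -16, 0, 0, -1], [0, 0, 0, -20, 0, 0, -1], [0, 0, 0, -24, 0, 0, -1], [0, 0, 0, -28, 0, 0, -1], [0, 0, 0, -32, 0, 0, -1], [0, 0, 0, -34, 0, 0, -1], [0, 0, 0, -36, 0, 0, -1], [0, 0, 0, -36, 0, 0, -1]])

```text
clock: 11.4
position: [529.1, -51.7, 216.1]
ee_rot: [-0.0, 1.0, -0.0, -0.0]
contact_force: [0.0, -0.1, -0.4]
opening: 13.2
grip_force: 59.7
```

```bash
python3 - <<'E'
from h import *
t=cv2.imread("pics/top0.png")[185:262,270:294];s=cv2.imread("pics/scene0.png")[252:297,300:352]
f=lambda im,k:cv2.resize(im,None,fx=k,fy=k,interpolation=cv2.INTER_CUBIC)
def st(im):
    im=im.astype(float);return np.clip((im-140)*255/115,0,255).astype(np.uint8)
o=np.zeros((600,800,3),np.uint8)
a=f(st(t),7);b=f(s,11);o[:a.shape[0],:a.shape[1]]=a;o[:b.shape[0],200:200+b.shape[1]]=b
cv2.imwrite("pics/h.png",o)
im=cv2.imread("pics/top0.png")
for r in range(200,262):
    print(r,round(float(ray("top",[(282,r)],15)[0,0]-542.2)*-1,1),im[r,277:288].mean(1).round().astype(int))
E
```

```text
200 -39.3 [245 245 231 242 246 246 246 245 245 245 249]
201 -36.9 [241 244 240 242 245 246 246 245 245 246 247]
202 -34.5 [236 245 245 237 244 246 246 245 246 247 244]
203 -32.1 [242 250 248 235 242 246 246 246 248 249 247]
204 -29.6 [245 249 243 225 244 248 247 247 248 250 250]
205 -27.2 [244 244 237 222 250 252 250 250 250 249 248]
206 -24.8 [244 242 236 225 252 253 252 251 251 248 246]
207 -22.4 [244 242 237 225 253 253 251 250 251 248 245]
208 -19.9 [244 242 236 224 253 252 250 250 249 247 246]
209 -17.5 [244 243 236 220 251 251 250 250 249 247 246]
210 -15.1 [244 243 236 218 251 251 250 249 242 243 246]
211 -12.7 [245 244 236 217 249 251 251 251 240 243 247]
212 -10.3 [244 243 238 213 245 251 251 252 243 243 247]
213 -7.9 [244 243 236 215 243 249 250 252 244 244 247]
214 -5.4 [245 242 234 231 245 247 248 247 241 244 247]
215 -3.0 [245 241 235 241 246 247 246 245 239 244 247]
216 -0.6 [244 241 235 244 246 246 246 243 239 244 247]
217 1.8 [245 241 236 244 246 246 246 243 240 244 247]
218 4.2 [245 241 237 245 247 247 246 244 241 245 247]
219 6.6 [245 241 236 244 247 247 246 245 245
[... 1610 characters left out ...]
.0 [242 219 240 245 245 246 246 247 247 247 247]
250 80.3 [241 218 240 246 246 246 246 247 247 247 245]
251 82.7 [241 217 240 246 247 246 246 247 247 243 216]
252 85.0 [242 219 240 246 246 246 246 247 246 227 167]
253 87.4 [243 224 241 246 245 245 246 247 245 224 182]
254 89.7 [249 239 243 245 241 241 245 247 247 244 240]
255 92.1 [253 248 245 245 243 243 245 248 250 251 252]
256 94.4 [253 249 246 246 245 246 247 249 250 251 252]
257 96.8 [249 246 247 247 247 247 249 249 250 250 250]
258 99.1 [228 231 242 244 245 245 246 245 245 245 245]
259 101.5 [153 159 180 186 180 179 179 181 180 180 185]
260 103.8 [ 93  98 107 108 102 106 103 102 106 104 109]
261 106.1 [80 81 89 90 90 88 92 90 92 94 96]
```

View pics/h.png

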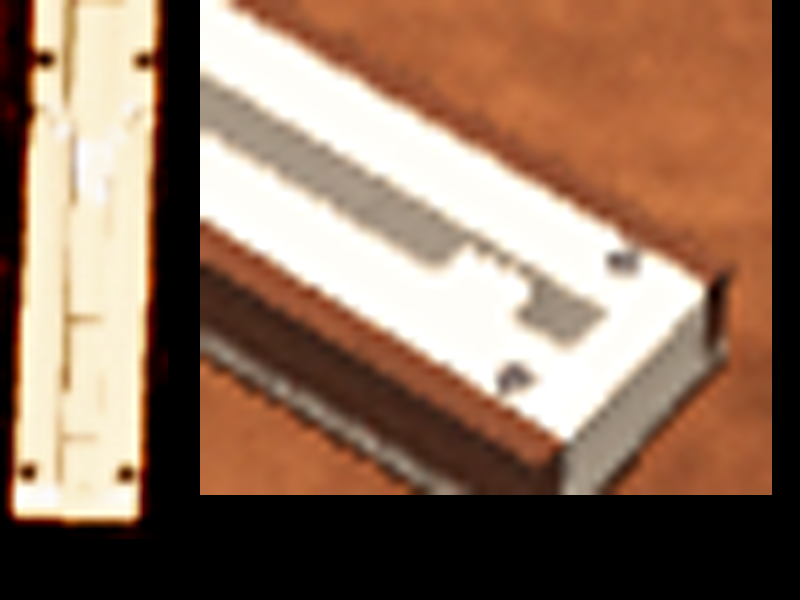

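The slot shows edges at rail x ≈ 33 and ≈ 73 in the top view, so the stop face could be near either one. I'll feel carefully near the first, then approach the second.

Call:
step_arm(motion=[[0, 0, 0, -0.4, 0, 0, -1], [0, 0, 0, -0.8, 0, 0, -1], [0, 0, 0, -1.2, 0, 0, -1], [0, 0, 0, -1.2, 0, 0, -1]])

```text
clock: 11.8
position: [528.2, -51.7, 216.1]
ee_rot: [-0.0, 1.0, -0.0, -0.0]
contact_force: [0.8, 0.9, -1.1]
opening: 13.5
grip_force: 59.7
```

Call:
step_arm(motion=[[0, 0, 0, -0.4, 0, 0, -1], [0, 0, 0, -0.8, 0, 0, -1], [0, 0, 0, -0.8, 0, 0, -1]])

```text
clock: 12.1
position: [527.3, -51.7, 216.1]
ee_rot: [0.0, 1.0, -0.0, -0.0]
contact_force: [-0.5, 0.3, -2.0]
opening: 12.7
grip_force: 59.7
```

Call:
step_arm(motion=[[0, 0, 0, -0.6, 0, 0, -1], [0, 0, 0, -1.2, 0, 0, -1], [0, 0, 0, -1.2, 0, 0, -1]])

```text
clock: 12.4
position: [526.0, -51.7, 216.1]
ee_rot: [-0.0, 1.0, -0.0, -0.0]
contact_force: [-0.1, -0.1, -0.6]
opening: 13.0
grip_force: 59.7
```

Call:
step_arm(motion=[[0, 0, 0, -0.6, 0, 0, -1], [0, 0, 0, -1.2, 0, 0, -1], [0, 0, 0, -1.2, 0, 0, -1]])

```text
clock: 12.7
position: [524.9, -51.7, 216.1]
ee_rot: [-0.0, 1.0, -0.0, -0.0]
contact_force: [0.3, -0.4, -1.1]
opening: 13.3
grip_force: 59.7
```

Call:
step_arm(motion=[[0, 0, 0, -0.6, 0, 0, -1], [0, 0, 0, -1.2, 0, 0, -1], [0, 0, 0, -1.2, 0, 0, -1]])

```text
clock: 13.0
position: [523.6, -51.7, 216.1]
ee_rot: [-0.0, 1.0, -0.0, -0.0]
contact_force: [-0.1, -0.2, -1.0]
opening: 13.2
grip_force: 59.7
```

Call:
step_arm(motion=[[0, 0, 0, -0.6, 0, 0, -1], [0, 0, 0, -1.2, 0, 0, -1], [0, 0, 0, -1.2, 0, 0, -1]])

```text
clock: 13.3
position: [522.4, -51.7, 216.1]
ee_rot: [-0.0, 1.0, -0.0, -0.0]
contact_force: [0.3, -0.3, -1.0]
opening: 13.2
grip_force: 59.7
```

Call:
step_arm(motion=[[0, 0, 0, -0.7, 0, 0, -1], [0, 0, 0, -1.3, 0, 0, -1], [0, 0, 0, -1.3, 0, 0, -1]])

```text
clock: 13.6
position: [521.2, -51.7, 216.1]
ee_rot: [-0.0, 1.0, -0.0, -0.0]
contact_force: [-0.3, -0.1, -1.9]
opening: 13.2
grip_force: 59.7
```

Call:
step_arm(motion=[[0, 0, 0, -0.7, 0, 0, -1], [0, 0, 0, -1.3, 0, 0, -1], [0, 0, 0, -1.3, 0, 0, -1]])

```text
clock: 13.9
position: [519.9, -51.7, 216.1]
ee_rot: [0.0, 1.0, -0.0, -0.0]
contact_force: [-0.1, -0.7, -1.2]
opening: 13.3
grip_force: 59.7
```

```bash
python3 -c "
from h import *
for z in(4,9,17,21,26):print(z,(544.8-ray('scene',[(322.3,274.7),(329.5,278.8),(333,281)],z)[:,0]).round(1))"
```

```text
4 [48.6 66.6 75.6]
9 [51.1 68.9 77.8]
17 [55.  72.6 81.4]
21 [56.9 74.5 83.3]
26 [59.4 76.8 85.5]
```

Nothing touches near the first edge. The scene view shows an 18 mm feature (the groove) centred at about 57–60, so the stop contact should be near axis x ≈ 56–60. I'm advancing to about 46, then feeling from there.

Call:
step_arm(motion=[[0, 0, 0, -1.5, 0, 0, -1], [0, 0, 0, -3, 0, 0, -1], [0, 0, 0, -4.5, 0, 0, -1], [0, 0, 0, -6, 0, 0, -1], [0, 0, 0, -7.5, 0, 0, -1], [0, 0, 0, -9, 0, 0, -1], [0, 0, 0, -10.5, 0, 0, -1], [0, 0, 0, -12, 0, 0, -1], [0, 0, 0, -13.5, 0, 0, -1], [0, 0, 0, -15, 0, 0, -1], [0, 0, 0, -15, 0, 0, -1]])

```text
clock: 15.0
position: [504.7, -51.7, 216.1]
ee_rot: [-0.0, 1.0, -0.0, -0.0]
contact_force: [-0.3, -0.1, -0.7]
opening: 13.4
grip_force: 59.7
```

Call:
step_arm(motion=[[0, 0, 0, -1.5, 0, 0, -1], [0, 0, 0, -3, 0, 0, -1], [0, 0, 0, -4.5, 0, 0, -1], [0, 0, 0, -6, 0, 0, -1], [0, 0, 0, -7, 0, 0, -1], [0, 0, 0, -7, 0, 0, -1]])

```text
clock: 15.6
position: [500.7, -51.6, 216.6]
ee_rot: [0.0, 1.0, -0.0, 0.004]
contact_force: [4.0, 1.5, -5.0]
opening: 13.5
grip_force: 59.1
```

Call:
step_arm(motion=[[0, 0, 0, 1.3, 0, 0, -1], [0, 0, 0, 2.6, 0, 0, -1], [0, 0, 0, 2.6, 0, 0, -1]])

```text
clock: 15.9
position: [501.8, -51.7, 216.4]
ee_rot: [0.0, 1.0, -0.0, 0.002]
contact_force: [5.0, -0.2, -1.7]
opening: 13.3
grip_force: 59.3
```

Call:
step_arm(motion=[[0, 0, 0, 0.7, 0, 0, -1], [0, 0, 0, 1.4, 0, 0, -1], [0, 0, 0, 1.4, 0, 0, -1], [0, 0, 0, 1.4, 0, 0, -1]])

```text
clock: 16.3
position: [502.3, -51.7, 216.3]
ee_rot: [0.0, 1.0, -0.0, 0.0]
contact_force: [4.4, -0.2, 0.8]
opening: 13.3
grip_force: 59.5
```

Call:
step_arm(motion=[[0, 0, 0, 0.6, 0, 0, -1], [0, 0, 0, 0.6, 0, 0, -1], [0, 0, 0, 0.6, 0, 0, -1]])

```text
clock: 16.6
position: [502.5, -51.8, 216.1]
ee_rot: [0.0, 1.0, -0.0, -0.0]
contact_force: [4.6, 0.0, 1.7]
opening: 13.4
grip_force: 59.7
```

Call:
step_arm(motion=[[0, 0, 0, 0.5, 0, 0, -1], [0, 0, 0, 0.5, 0, 0, -1], [0, 0, 0, 0.5, 0, 0, -1]])

```text
clock: 16.9
position: [502.8, -51.8, 216.0]
ee_rot: [0.0, 1.0, -0.0, -0.0]
contact_force: [4.5, -0.1, 2.0]
opening: 13.2
grip_force: 59.7
```

Call:
step_arm(motion=[[0, 0, 0, 0.5, 0, 0, -1], [0, 0, 0, 1, 0, 0, -1], [0, 0, 0, 1, 0, 0, -1]])

```text
clock: 17.2
position: [503.2, -51.7, 215.8]
ee_rot: [-0.0, 1.0, -0.0, -0.001]
contact_force: [1.4, -1.0, -0.1]
opening: 12.9
grip_force: 59.7
```

The stop is felt at TCP x ≈ 502–503. The post may have tilted a little in the pads, so I'm letting go briefly to let the foot settle flat, then regripping.

Call:
step_arm(motion=[[0, 0, 0, 0, 0, 0, -0.5], [0, 0, 0, 0, 0, 0, -0.5], [0, 0, 0, 0, 0, 0, -0.5], [0, 0, 0, 0, 0, 0, -0.5]])

```text
clock: 17.6
position: [503.6, -51.6, 215.9]
ee_rot: [-0.0, 1.0, -0.0, -0.001]
contact_force: [-0.2, -0.3, 0.5]
opening: 21.4
grip_force: 0.0
```

```bash
python3 - <<'E'
from h import *
to(503,-51.7,216,0)
im=robot.capture("scene");cv2.imwrite("pics/scene4.png",im)
cv2.imwrite("pics/i.png",cv2.resize(im[200:290,260:360],None,fx=6,fy=6,interpolation=cv2.INTER_CUBIC))
E
```

```text
pos [503.6 -51.6 215.9] yaw -0.0 op 21.4 F [-0.2 -0.3  0.5] -> wz -0.0 x -0.6 y 0.1 z -0.1 t 17.6
```

View pics/i.png

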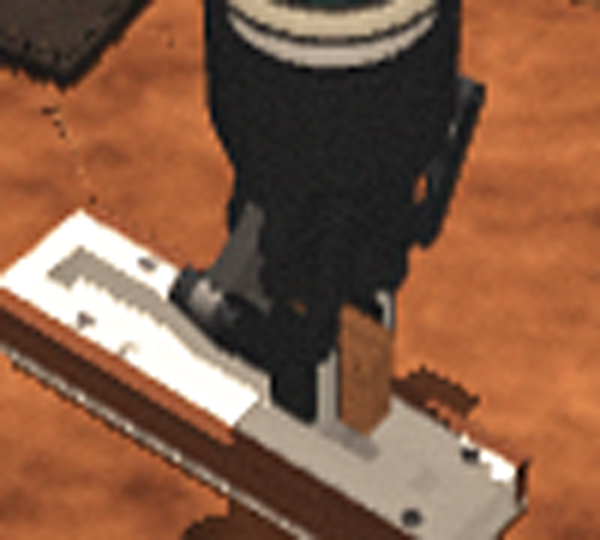

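```bash
python3 -c "
from h import *
for ax in(500,503,506):
    P=[(ax-18,-51.7+y,z) for z in(37,71) for y in(-7,7)]
    print(ax,((proj('scene',P)-[260,200]+.5)*6).round())"
```

```text
500 [[400. 420.]
 [374. 446.]
 [401. 351.]
 [375. 378.]]
503 [[392. 416.]
 [367. 442.]
 [394. 347.]
 [367. 373.]]
506 [[385. 412.]
 [359. 438.]
 [386. 343.]
 [360. 369.]]
```

The post stands upright in the slot, axis about 503. I'm regripping and feeling for the stop in small steps.

Call:
step_arm(motion=[[0, 0, 0, 0, 0, 0, -1], [0, 0, 0, 0, 0, 0, -1], [0, 0, 0, 0, 0, 0, -1], [0, 0, 0, 0, 0, 0, -1], [0, 0, 0, 0, 0, -0.3, -1], [0, 0, 0, -0.3, 0, -0.3, -1], [0, 0, 0, -0.6, 0, -0.3, -1], [0, 0, 0, -0.6, 0, -0.3, -1]])

```text
clock: 18.45
position: [503.6, -51.7, 216.3]
ee_rot: [0.0, 1.0, -0.0, 0.0]
contact_force: [0.3, 0.4, -1.2]
opening: 13.4
grip_force: 58.3
```

Call:
step_arm(motion=[[0, 0, 0, -0.3, 0, 0, -1], [0, 0, 0, -0.6, 0, 0, -1], [0, 0, 0, -0.6, 0, 0, -1]])

```text
clock: 18.75
position: [503.3, -51.7, 216.5]
ee_rot: [0.0, 1.0, -0.0, 0.001]
contact_force: [1.3, -0.4, -1.6]
opening: 13.3
grip_force: 58.3
```

Call:
step_arm(motion=[[0, 0, 0, -0.3, 0, 0, -1], [0, 0, 0, -0.6, 0, 0, -1], [0, 0, 0, -0.6, 0, 0, -1], [0, 0, 0, -0.6, 0, 0, -1]])

```text
clock: 19.15
position: [503.0, -51.7, 216.6]
ee_rot: [0.0, 1.0, -0.0, 0.001]
contact_force: [2.5, 0.6, -3.0]
opening: 13.5
grip_force: 58.3
```

The stop is confirmed, with contact at TCP x ≈ 503.5 and about 3 N. I'm backing off to 504.3 and checking joint 7's range before turning.

Call:
step_arm(motion=[[0, 0, 0, 1, 0, 0, -1], [0, 0, 0, 2, 0, 0, -1], [0, 0, 0, 2.3, 0, 0, -1], [0, 0, 0, 2.3, 0, 0, -1]])

```text
clock: 19.55
position: [504.0, -51.7, 216.3]
ee_rot: [-0.0, 1.0, -0.0, -0.001]
contact_force: [1.4, -0.0, -1.4]
opening: 13.2
grip_force: 58.4
```

```bash
python3 -c "
from h import *
to(504.3,-51.7,216.2,0);print(robot.state()['qpos'].round(2),robot.state()['ft_torque'].round(2))"
```

```text
pos [504.  -51.7 216.3] yaw -0.0 op 13.2 F [ 1.4 -0.  -1.4] -> wz -0.0 x 0.3 y -0.0 z 0.1 t 19.6
[-0.07  0.64  0.11  2.22 -0.23  0.3  -1.33] [-0.02 -0.15  0.02]
```

Call:
step_arm(motion=[[0, 0, -4, 0, 0, 0, -1], [0, 0, -8, 0, 0, 0, -1], [0, 0, -12, 0, 0, 0, -1], [0, 0, -16, 0, 0, 0, -1], [0, 0, -20, 0, 0, 0, -1], [0, 0, -20, 0, 0, 0, -1]])

```text
clock: 20.15
position: [503.6, -51.8, 216.2]
ee_rot: [-0.0, 0.985, 0.173, -0.001]
contact_force: [0.6, -0.3, -1.4]
opening: 13.3
grip_force: 58.4
```

```bash
python3 -c "
from h import *
to(504.3,-51.7,216.2,90);print(robot.state()['ft_torque'].round(2))"
```

```text
pos [503.6 -51.8 216.2] yaw 20.0 op 13.3 F [ 0.6 -0.3 -1.4] -> wz -70.0 x 0.7 y 0.1 z -0.0 t 20.1
[ 0.    0.07 -0.04]
```

Call:
step_arm(motion=[[0, 0, -5, 0.3, 0, 0, -1], [0, 0, -10, 0.5, 0, 0, -1], [0, 0, -15, 0.5, 0, 0, -1], [0, 0, -20, 0.5, 0, 0, -1], [0, 0, -20, 0.5, 0, 0, -1]])

```text
clock: 20.65
position: [504.2, -51.4, 216.2]
ee_rot: [-0.001, 0.94, 0.341, -0.001]
contact_force: [-1.1, 0.9, -1.3]
opening: 13.3
grip_force: 58.4
```

```bash
python3 -c "
from h import *
to(504.3,-51.7,216.2,90);print(robot.state()['ft_torque'].round(2))"
```

```text
pos [504.2 -51.4 216.2] yaw 39.9 op 13.3 F [-1.1  0.9 -1.3] -> wz -50.1 x -0.1 y 0.3 z -0.0 t 20.6
[ 0.09  0.1  -0.05]
```

Call:
step_arm(motion=[[0, 0, -6, -0.5, -0.2, 0, -1], [0, 0, -12, -0.5, -0.2, 0, -1], [0, 0, -18, -0.5, -0.2, 0, -1], [0, 0, -24, -0.5, -0.2, 0, -1], [0, 0, -30, -0.5, -0.2, 0, -1], [0, 0, -36, -0.5, -0.2, 0, -1], [0, 0, -42, -0.5, -0.2, 0, -1], [0, 0, -47, -0.5, -0.2, 0, -1], [0, 0, -50, -0.5, -0.2, 0, -1], [0, 0, -50, -0.5, -0.2, 0, -1], [0, 0, -50, -0.5, -0.2, 0, -1]])

```text
clock: 21.75
position: [503.6, -51.1, 216.1]
ee_rot: [-0.001, 0.708, 0.706, -0.001]
contact_force: [-1.3, 2.4, -2.1]
opening: 13.3
grip_force: 58.5
```

```bash
python3 -c "
from h import *
to(504.1,-51.7,211,90);print(robot.state()['ft_torque'].round(2))"
```

```text
pos [503.6 -51.1 216.1] yaw 89.9 op 13.3 F [-1.3  2.4 -2.1] -> wz -0.1 x -0.6 y 0.5 z 5.1 t 21.8
[ 0.74  0.48 -0.01]
```

Now square to the slot. Lowering gently into the groove.

Call:
step_arm(motion=[[0, 0, 0, -0.3, 0.3, 0.4, -1], [0, 0, 0, -0.3, 0.3, 0.8, -1], [0, 0, 0, -0.3, 0.3, 1.2, -1], [0, 0, 0, -0.3, 0.3, 1.6, -1], [0, 0, 0, -0.3, 0.3, 1.6, -1]])

```text
clock: 22.25
position: [504.8, -51.2, 215.0]
ee_rot: [-0.0, 0.707, 0.707, 0.0]
contact_force: [-2.7, 4.7, 1.9]
opening: 13.4
grip_force: 59.0
```

Call:
step_arm(motion=[[0, 0, 0, -0.5, 0, 0.4, -1], [0, 0, 0, -0.5, 0, 0.8, -1], [0, 0, 0, -0.5, 0, 0.8, -1]])

```text
clock: 22.55
position: [504.7, -51.3, 214.3]
ee_rot: [-0.0, 0.707, 0.707, 0.0]
contact_force: [-2.7, 5.6, 2.5]
opening: 12.8
grip_force: 59.2
```

Call:
step_arm(motion=[[0, 0, 0, 0.5, -0.3, 0, -1], [0, 0, 0, 1, -0.4, 0.4, -1], [0, 0, 0, 1, -0.4, 0.8, -1], [0, 0, 0, 1, -0.4, 1.2, -1], [0, 0, 0, 1, -0.4, 1.2, -1]])

```text
clock: 23.05
position: [504.6, -51.2, 212.8]
ee_rot: [0.0, 0.707, 0.707, 0.0]
contact_force: [-1.9, 4.7, 2.2]
opening: 13.4
grip_force: 59.1
```

Call:
step_arm(motion=[[0, 0, 0, 0.3, -0.2, 0.4, -1], [0, 0, 0, 0.3, -0.2, 0.8, -1], [0, 0, 0, 0.3, -0.2, 1.2, -1], [0, 0, 0, 0.3, -0.2, 1.6, -1], [0, 0, 0, 0.3, -0.2, 1.6, -1]])

```text
clock: 23.55
position: [504.5, -51.1, 211.2]
ee_rot: [0.0, 0.707, 0.707, 0.0]
contact_force: [-1.0, 4.9, 2.4]
opening: 13.4
grip_force: 59.0
```

Call:
step_arm(motion=[[0, 0, 0, 0, 0, 0.4, -1], [0, 0, 0, 0, 0, 0.8, -1], [0, 0, 0, 0, 0, 0.8, -1]])

```text
clock: 23.85
position: [504.5, -51.0, 211.2]
ee_rot: [0.0, 0.707, 0.707, 0.0]
contact_force: [-2.5, 4.5, 9.5]
opening: 13.2
grip_force: 60.3
```

The foot has bottomed at TCP z 211.2, about 4.5–5 mm below the channel floor. Releasing and retracting.

Call:
step_arm(motion=[[0, 0, 0, 0, 0, -0.6, -1], [0, 0, 0, 0, 0, -0.6, -0.5], [0, 0, 0, 0, 0, -0.6, -0.4], [0, 0, 0, 0, 0, -0.6, -0.4], [0, 0, 0, 0, 0, -0.6, -0.4], [0, 0, 0, 0, 0, -0.6, -0.4]])

```text
clock: 24.45
position: [504.3, -51.6, 210.9]
ee_rot: [0.0, 0.707, 0.707, -0.0]
contact_force: [-0.4, -0.6, -0.6]
opening: 25.9
grip_force: 0.0
```

Call:
step_arm(motion=[[0, 0, 0, 0, 0, -5, -0.4], [0, 0, 0, 0, 0, -15, -0.4], [0, 0, 0, 0, 0, -30, -0.4], [0, 0, 0, 0, 0, -50, -0.4], [0, 0, 0, 0, 0, -80, -0.4], [0, 0, 0, 0, 0, -110, -0.4], [0, 0, 0, 0, 0, -130, -0.4], [0, 0, 0, 0, 0, -130, -0.4]])

```text
clock: 25.25
position: [505.1, -51.1, 344.5]
ee_rot: [0.003, 0.707, 0.707, 0.002]
contact_force: [0.5, -0.4, 0.6]
opening: 25.4
grip_force: 0.0
```

```bash
python3 - <<'E'
from h import *
to(503,-51.7,216,90)
im=robot.capture("scene");cv2.imwrite("pics/scene5.png",im)
big=cv2.resize(im[210:300,260:360],None,fx=6,fy=6,interpolation=cv2.INTER_CUBIC)
for zz,col in((32,(0,255,0)),(73,(255,0,0))):
    P=[(504+a,-51.7+b,zz) for a,b in((-7,-18),(7,-18),(7,18),(-7,18))]
    cv2.polylines(big,[np.int32((proj("scene",P)-[260,210]+.5)*6)],1,col)
cv2.imwrite("pics/j.png",big)
E
```

```text
pos [505.1 -51.1 344.5] yaw 90.0 op 25.4 F [ 0.5 -0.4  0.6] -> wz -0.0 x -0.6 y -2.1 z 128.5 t 25.2
```

View pics/j.png

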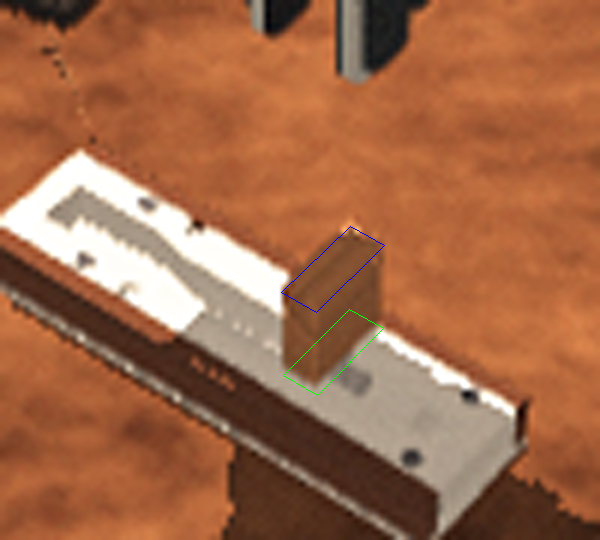

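The post stands upright and square in the slot, about where the seated outline predicts (crop ~(332,310)), and the gripper is clear. Handing in.

```bash
python3 -c "
from workcell import robot
print(robot.close_job())"
```

```text
the job is handed in; nothing more can be done
None
```

The post is in the rail's lock: square to the slot, upright, its foot down in the groove, and released. The job was handed in at about 25 s; the hand-in returned no verdict.

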